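Isolate the block heater and check it with a thermometer

ROBOT

A 6-joint arm with a two-finger parallel gripper is mounted at the origin on a cart in front of the work surface, level with it; the furniture and walls round the work are solid. World frame = base frame: x ahead of the robot, y to its left, z up, the work surface at z = 0. Lengths are in mm, angles in rad, forces in N, time in s.
With the tool pointing down it reaches from about 275 to 825 mm from the base axis. Payload 4.9 kg.
Tool frame: the origin (TCP) lies at the centre of the arm's flange, where the gripper is bolted on; the fingertips stand 173 mm ahead of it and the grasp point (between the pads) lies 155 mm ahead of it; z points along the fingers, x is the direction in which the jaws open and shut, and the axes are right-handed (so a half turn about z gives the same grasp; the last joint's range is limited). The gripper opens to 85 mm and grips with 20 to 120 N. Pads are 22 mm wide; open, the fingers measure 114 mm over their backs; the gripper's body (76 mm by 85 mm) begins 54 mm behind the grasp point. The pads swing forward as they close: fully open they stand 13 mm farther back than shut.
Start: joints at [1.156, 0.326, -0.193, 1.052, 0, 1.437], TCP at [152.413, 528.479, 404.681] pointing down, gripper open.
Joint ranges: [-2.65, 2.65], [-0.97, 1.79], [-1.3, 1.35], [-1.93, 2.1], [-1.47, 1.37], [-3.14, 3.14]. Speed limits (rad/s): [2.57, 2.57, 3.14, 3.14, 3.14, 3.14].

INTERFACE

Orientations are given as a rotation vector (axis times angle).
In Python, from bench import env gives the robot as it stands. The module is installed in compiled form; this text tells all that it offers.
- The arm moves only by the tool servo_tool, never from a script. Its argument "series" is a list of rows, each a list of 3 entries, a list of its own where there are three numbers: the turn, a rotation vector about the world's x, y, z in degrees, then the shift along the world's x, y, z in m, then the opening, from 0 (shut) to 1 (fully open). A call has 1 to 20 rows; each row shifts and turns the commanded pose from where the row before left it; what a row does not reach is not made up. A row lasts 1/12 s, in which the tool goes at most 41.7 mm and 7.16 degrees, less where a joint would pass 70% of its speed; a pose out of reach is approached as far as the arm can. A call is refused whole if a number of a shift passes 0.0417 or a number of a turn 7.16, either way. A call with a gripper value outside its range is refused whole. The fingers move at their own pace and stop on an object; the grip force is fixed at half the most. Time passes only in rows, so rows that do not move let the fingers close. It gives the time, the measured TCP pose, the force and the opening at its end, in the units of the state.
- env.sense(): the state, without advancing time (a new reading comes with each control period).
- env.capture(name): name is "side" or "top"; returns (picture, depth): 384x512x3 uint8, red, green, blue; 384x512 float32, mm along the optical axis (not along the pixel's ray), 0 where there is no reading.
- env.get_calibration(name): a dict with "fx", "fy", "cx", "cy" (pixels), "distortion" ([k1, k2, p1, p2, k3] as OpenCV has them; the pictures are not rectified), "extrinsics" (4x4, takes a point from world to camera coordinates). Camera axes: x right, y up, looking along -z (the intrinsics and any distortion apply to the point x, -y, -z); pixel columns grow to the right and rows downward; lengths in mm; the calibration is good to about 2 mm. A picture is of the moment at which its call begins. get_calibration takes no time and is no camera call.
- env.sign_off(): hands the job in, once; it reports no verdict.
The state is a dict: "t": time; "joint_positions": joint angles; "qd": joint speeds; "tau": joint torques, N m; "tool_pos": TCP position; "tcp_rot": TCP orientation; "wrist_force": force on the tool from outside, world axes, zero at the start; "ft_torque": the same for the moment, N m; "grip_width": finger opening in mm.
Only numpy, scipy, OpenCV 4.12 (cv2) and the standard library are available. Lean on these libraries where they do the work, as an engineer would, in place of code of your own. Each camera call takes 0.05 s, during which the arm holds its last target.

TASK

Take the block heater out of service: first swing the isolator's lever fully to off, so that its padlock hole lies over the hole of the fixed hasp tab. Then pick up the pocket infrared thermometer, hold its lens about 6 cm in front of the round black spot on the heater's front, pointing squarely at the middle of the spot, and keep it still there for two seconds without touching the heater. Finally lay the thermometer down gently inside its tray, flat on its underside, and let go; leave the other things on the bench where they are.

Things in the scene. Friction and masses are not known exactly. Their poses are not given: they have to be found in the camera images.
- isolator: fixed grey switch box, 110 x 110 mm, top at z = 60 mm, on a 130 x 130 x 6 mm steel plate. Origin: centre of its underside; z up. A black lever turns on its top about the vertical axis through this origin. A fixed steel hasp tab sticks out of its -x side (28 mm wide, to 104 mm from the axis, top at z = 62.5 mm), with a 10 mm hole
- lever (a joint): isolator lever, rad: 0 = on, lever along the box's +y; grows counter-clockwise seen from above to 1.571 = off, lever along the box's -x over the hasp tab, where a hard stop lines up the holes. Starts between 0 and 0.3. It stays where it is left; dry friction 0.12 N m (about 2 N at the knob)
- lever_knob (a point): middle of the lever's upright knob: a round black post 14 to 18 mm in diameter, 62 mm from the lever's axis, standing from z = 69 to 111 mm; the point is at z = 93 mm. Its frame is the lever's: the lever points along its y, and it moves towards its -x when the lever goes to off
- lever_hole (a point): centre of the 10 mm padlock hole in the lever's outer end, 92 mm from the axis; the lever arm is 24 mm wide, z = 63 to 72 mm, ends 108 mm from the axis
- hasp_hole (a point): centre of the 10 mm hole in the fixed hasp tab, 92 mm from the axis, at z = 62.5 mm
- thermometer: loose pen-like infrared thermometer, 90 g: white body with dark grip sides, 122 x 24 x 28 mm, and a black round lens nose 23 mm across, 20 mm long, at its +x end; 140 mm long in all. Origin: under its middle on the underside (67 mm from the tail, 73 mm from the lens, at the body's weight centre within 10 mm); x points out of the lens, along the line it looks; z up. Starts lying in the tray. Its sides are parallel: grip across the 24 mm width
- thermo_nose (a point): centre of the thermometer's lens, 73 mm ahead of its origin and 14 mm above the underside; x is the direction it looks
- thermo_tail (a point): centre of the thermometer's tail end, 67 mm behind its origin, 14 mm above the underside
- rest_tray: fixed shallow grey open tray, outside 200 x 120 mm (x, y), rim 9 mm high, walls and floor 3 mm thick. Origin: centre of its underside, on the bench; the floor inside is at z = 3 mm
- heater: fixed white block heater, 130 x 170 x 130 mm (x, y, z; its well plate on top reaches 135 mm). Origin: centre of its underside. Its front, a vertical face, looks to its -x
- heater_spot (a point): centre of the round matt black spot, 32 mm in diameter, on the heater's front, 35 mm to the heater's +y side of the middle, 90 mm above the bench. Its frame is the heater's: x points straight into the front
- beaker: loose clear beaker, 55 mm across, 66 mm tall, a bystander; origin under its centre
- bottle: loose white bottle with a cap, 56 mm across, 105 mm tall, a bystander; origin under its centre
- timer: loose small white bench timer, 68 x 68 x 20 mm, a bystander; origin under its centre
Mind the look-alikes: they are no part of the job. Of the things that look like the thermometer, the largest one is meant.

How it is judged:
By the outcome, as a careful person would: the job done as asked, in the order asked, and still so for the second after the job is handed in, with the robot touching nothing.
It also fails if it takes over 61 s, if anything falls off the work surface, if the arm or the gripper's body presses on something with over 40 N, if the wrist force passes 120 N, or if a joint passes its speed limit or range.

## Working session

There is one attempt and no reset: what is moved stays moved. The work goes in short steps, Python scripts to look and compute and a tool call to move; the robot and the scene stay as the last step left them, time stands still between calls to the robot, and variables do not carry over. Pictures are saved under pics/ and viewed, and the job is handed in when it is done.

Besides the shell and the picture viewer there is one more tool, called after "Emit:" as name(argument=value, ...) on one line, values as JSON. servo_tool: Moves the arm, as the interface text tells. Its arguments: {"type":"object","properties":{"series":{"type":"array","items":{"type":"array"}}},"required":["series"]}

```bash
mkdir -p pics; python3 - <<'E'
from bench import env
import cv2,numpy as np
print(env.sense())
for n in("side","top"):
    p,d=env.capture(n); c=env.get_calibration(n)
    cv2.imwrite(f"pics/{n}0.png",p[:,:,::-1]); np.save(f"pics/{n}0d.npy",d);np.save(f"pics/{n}0.npy",p)
    print(n,c,(d==0).mean())
E
```

```text
{'t': 0.0, 'joint_positions': array([ 1.15579484e+00,  3.26946524e-01, -1.93604905e-01,  1.05199554e+00,
       -1.35417051e-05,  1.43658830e+00]), 'qd': array([-0.00078859,  0.00043726, -0.00075786, -0.00112295, -0.00115354,
       -0.0002669 ]), 'tau': array([ 1.65482801e-03, -4.43396902e+01,  2.62438846e+01,  1.54792902e-02,
       -1.11501754e-04, -5.31448592e-06]), 'tool_pos': array([152.29151837, 528.19246498, 403.89215361]), 'tcp_rot': array([ 2.50974917e+00,  1.88820204e+00, -2.38783445e-03]), 'wrist_force': array([ 0.10463964, -0.08522587,  0.28213485]), 'ft_torque': array([ 0.00323057, -0.03874062,  0.02262177]), 'grip_width': 85.2370781346717}
side {'fx': 487.89428061180774, 'fy': 487.89428061180774, 'cx': 261.7052474204204, 'cy': 189.16318515284865, 'distortion': array([-0.02910715,  0.        ,  0.        ,  0.        ,  0.        ]), 'extrinsics': array([[-9.99961665e-01, -4.45593093e-03,  7.53739980e-03,
         5.50283846e+02],
       [ 8.73831527e-03, -4.53152301e-01,  8.91390281e-01,
        -5.13548564e+01],
       [-5.56383463e-04,  8.91421974e-01,  4.53173867e-01,
        -1.39395519e+03],
       [ 0.00000000e+00,  0.00000000e+00,  0.00000000e+00,
         1.00000000e+00]])} 0.040618896484375
top {'fx': 498.242806335809, 'fy': 498.242806335809, 'cx': 252.88964787720445, 'cy': 190.1670115723891, 'distortion': array([-0.01892151,  0.        ,  0.        ,  0.        ,  0.        ]), 'extrinsics': array([[ 2.07588424e-02, -9.99720544e-01,  1.13094628e-02,
         4.05902720e+01],
       [ 9.83571751e-01,  2.24497929e-02,  1.79116215e-01,
        -5.25307017e+02],
       [-1.79320055e-01,  7.40542282e-03,  9.83762917e-01,
        -1.63113413e+03],
       [ 0.00000000e+00,  0.00000000e+00,  0.00000000e+00,
         1.00000000e+00]])} 0.004002888997395833
```

View pics/side0.png

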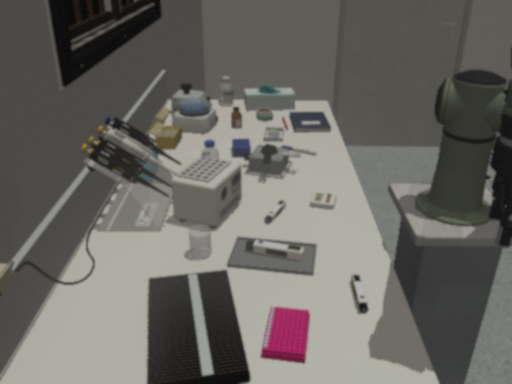

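View pics/top0.png

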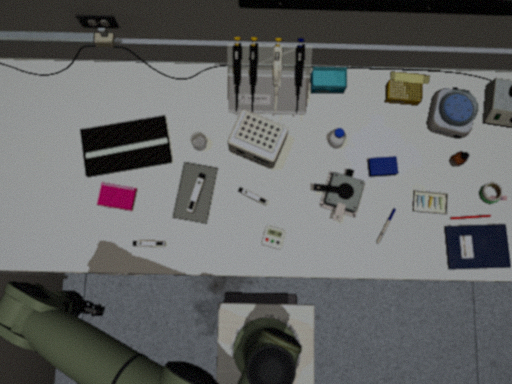

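Overview: in the top picture the tray and large thermometer are at about (196,192), two smaller look-alikes at (253,196) and (150,243), the heater at (259,137), and the isolator at (343,192). Next I enlarge these.

```bash
python3 - <<'E'
import cv2,numpy as np
t=cv2.imread("pics/top0.png");s=cv2.imread("pics/side0.png")
def crop(im,x0,y0,w,h,k,n):
    c=cv2.resize(im[y0:y0+h,x0:x0+w],None,fx=k,fy=k,interpolation=cv2.INTER_CUBIC)
    c=cv2.convertScaleAbs(c,alpha=1.3,beta=10)
    for i in range(0,w,10): cv2.putText(c,str(x0+i),(i*k,8),0,.3,(0,0,255),1);cv2.line(c,(i*k,10),(i*k,14),(0,0,255),1)
    for j in range(0,h,10): cv2.putText(c,str(y0+j),(0,j*k+3),0,.3,(0,0,255),1);cv2.line(c,(20,j*k),(25,j*k),(0,0,255),1)
    cv2.imwrite(n,c)
crop(t,165,100,110,70+60,7 if 0 else 4,"pics/t_a.png")
crop(t,300,160,80,70,8,"pics/t_iso.png")
crop(t,165,150,65,80,7,"pics/t_tray.png")
crop(s,225,130,95,60,8,"pics/s_iso.png")
crop(s,160,140,100,90,6,"pics/s_heat.png")
crop(s,220,230,100,50,8,"pics/s_tray.png")
E
```

```text
(no output)
```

View pics/t_iso.png

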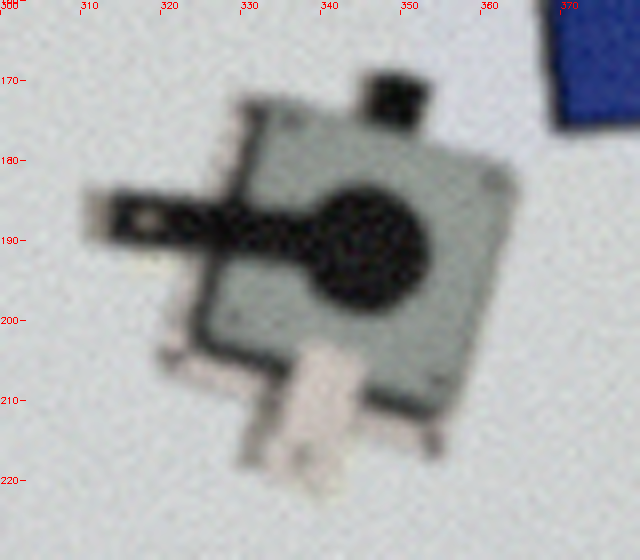

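View pics/t_tray.png

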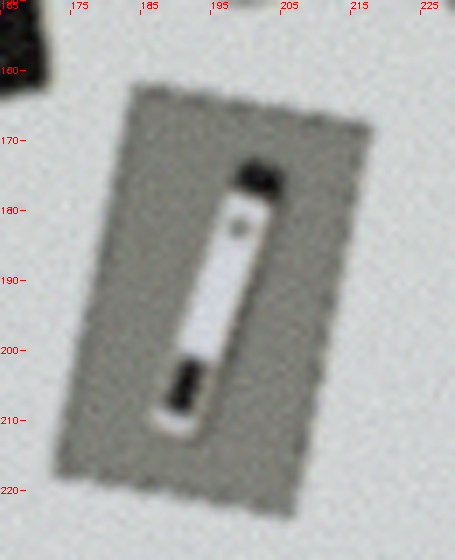

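View pics/s_iso.png

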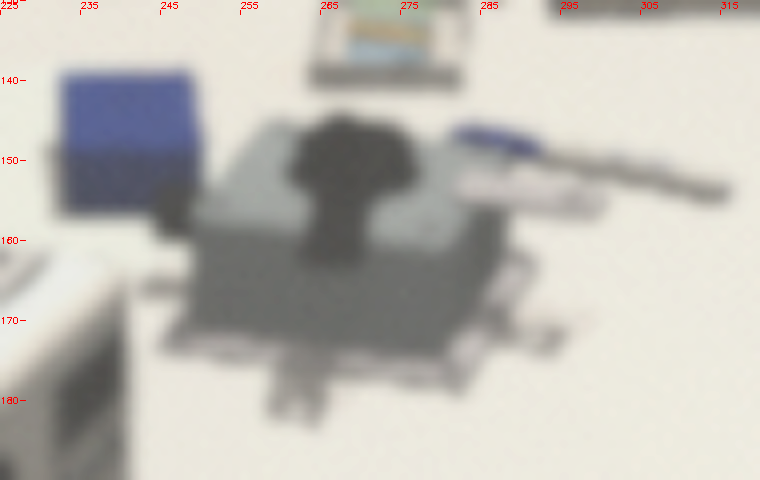

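View pics/s_heat.png

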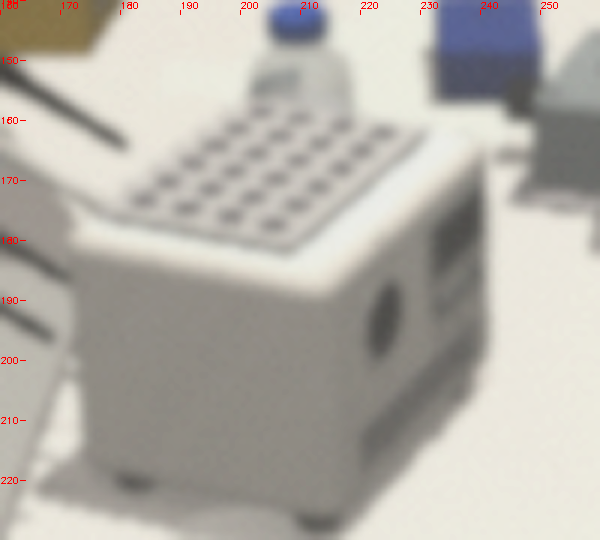

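View pics/s_tray.png

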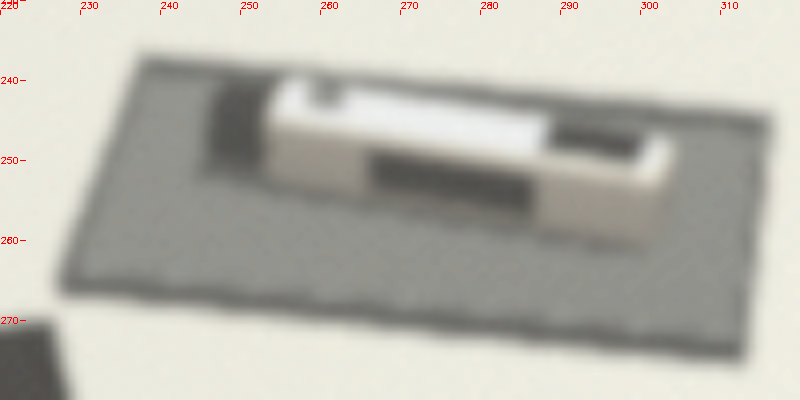

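View pics/t_a.png

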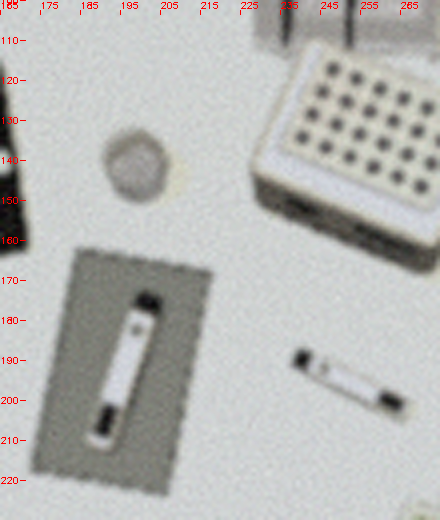

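```bash
cat > h.py <<'E'
import numpy as np,cv2
from bench import env
from scipy.optimize import least_squares
C={n:env.get_calibration(n) for n in("side","top")}
def proj(n,P):
    c=C[n];P=np.atleast_2d(np.float64(P));E=c["extrinsics"]
    q=P@E[:3,:3].T+E[:3,3];q=q*[1,-1,-1]
    K=np.array([[c["fx"],0,c["cx"]],[0,c["fy"],c["cy"]],[0,0,1]])
    return cv2.projectPoints(q.reshape(-1,1,3),np.zeros(3),np.zeros(3),K,c["distortion"])[0].reshape(-1,2)
def tri(s,t):
    r=least_squares(lambda p:np.r_[proj("side",p)[0]-s,proj("top",p)[0]-t],[450,0,30.]);return r.x.round(1),r.fun.round(1)
def onz(n,uv,z):
    return least_squares(lambda p:proj(n,[p[0],p[1],z])[0]-uv,[450,0.]).x
def fit(obs,x0,fixz=True):
    # obs: (view, local pt, uv); params x,y,yaw(deg)(,z)
    def f(p):
        a=np.radians(p[2]);R=np.array([[np.cos(a),-np.sin(a),0],[np.sin(a),np.cos(a),0],[0,0,1]])
        return np.concatenate([proj(v,R@np.array(l,float)+[p[0],p[1],0 if fixz else p[3]])[0]-uv for v,l,uv in obs])
    r=least_squares(f,x0,loss="soft_l1");return r.x.round(2),f(r.x).reshape(-1,2).round(1)
def xf(p,l):
    a=np.radians(p[2]);return np.array([np.cos(a)*l[0]-np.sin(a)*l[1]+p[0],np.sin(a)*l[0]+np.cos(a)*l[1]+p[1],l[2]])
def crop(im,x0,y0,w,h,k,n,gain=1.3):
    c=cv2.resize(im[y0:y0+h,x0:x0+w],None,fx=k,fy=k,interpolation=cv2.INTER_CUBIC)
    c=cv2.convertScaleAbs(c,alpha=gain,beta=10)
    for i in range(0,w,10): cv2.putText(c,str(x0+i),(i*k,8),0,.3,(0,0,255),1);cv2.line(c,(i*k,10),(i*k,14),(0,0,255),1)
    for j in range(0,h,10): cv2.putText(c,str(y0+j),(0,j*k+3),0,.3,(0,0,255),1);cv2.line(c,(20,j*k),(25,j*k),(0,0,255),1)
    cv2.imwrite(n,c)
E
cat > m.py <<'E'
from h import *
iso=[("top",(55,55,60),(332,173)),("top",(55,-55,60),(363.5,182.5)),("top",(-55,-55,60),(355,212)),("top",(-55,55,60),(324.5,203)),
("side",(-55,55,60),(282.5,161)),("side",(55,55,60),(248.5,157.5)),("side",(55,-55,60),(257.5,145)),("top",(-92,0,62.5),(337,217)),("top",(0,0,72),(345.2,191.3))]
pi,r=fit(iso,[450,-250,-17]);print("iso",pi,r.tolist())
d=np.load("pics/top0d.npy");print("depth iso top",[d[int(v),int(u)] for u,v in[(355,195),(345,191),(337,212)]])
print("lever hole",onz("top",(318.2,187.3),72))
a=onz("top",(318.2,187.3),72)-pi[:2];print("r",np.hypot(*a),"theta",np.degrees(np.arctan2(a[1],a[0]))-90-pi[2])
th=[("side",(53,-12,28),(255,239.8)),("side",(53,12,28),(251.8,245)),("side",(-67,-12,28),(303,247.5)),("side",(-67,12,28),(300,252.7)),
("top",(-67,12,28),(186.7,209.5)),("top",(-67,-12,28),(192.3,212.3)),("top",(53,12,28),(197.5,177.5)),("top",(53,-12,28),(204,179.5)),
("side",(53,12,0),(252,252)),("side",(-67,12,0),(299.5,260))]
pt,r=fit(th,[450,200,-20,3],False);print("thermo",pt,r.tolist())
tr=[("top",(100,60,9),(184,162)),("top",(100,-60,9),(218,168)),("top",(-100,-60,9),(207,223.5)),("top",(-100,60,9),(172.7,218)),
("side",(100,60,9),(228,265.5)),("side",(100,-60,9),(237.5,237)),("side",(-100,-60,9),(315.5,245)),("side",(-100,60,9),(312.5,274))]
pr,r=fit(tr,[450,200,-10]);print("tray",pr,r.tolist())
he=[("side",(-65,85,130),(214,188.5)),("side",(-65,-85,130),(239.5,163)),("side",(65,85,130),(172.5,178.5)),("side",(-65,35,90),(222.8,193.8)),
("top",(-65,85,130),(228.5,141.5)),("top",(65,85,130),(243,111)),("top",(-65,-85,130),(272,162))]
ph,r=fit(he,[500,50,-25]);print("heater",ph,r.tolist())
E
python3 m.py; python3 - <<'E'
import sys;sys.path.insert(0,'.')
from h import *
crop(cv2.imread('pics/top0.png'),220,100,80,75,8,"pics/t_heat.png")
E
```

```text
iso [ 523.84 -252.24  -15.17] [[0.1, -1.3], [0.1, -1.7], [0.6, -0.1], [-0.8, -0.4], [0.4, -0.5], [0.8, -0.9], [1.1, -0.7], [-0.1, 0.7], [-0.8, -0.3]]
depth iso top [np.float32(1671.4633), np.float32(1655.9211), np.float32(1660.2369)]
lever hole [ 534.4316125  -164.86699408]
r 88.01263783360129 theta 8.258162087521766
thermo [518.47 245.33 -16.52  -0.88] [[-0.0, -0.8], [0.2, -0.8], [0.3, -0.2], [1.0, 0.1], [-0.5, -0.4], [0.7, -1.0], [0.2, -1.4], [0.4, -1.3], [-0.0, 2.0], [1.0, 2.6]]
tray [520.5  251.81  -8.58] [[-0.8, -0.9], [-0.9, -1.1], [-0.6, -0.1], [-0.9, -0.6], [-0.6, -1.8], [0.1, -0.9], [1.5, -1.8], [1.7, -1.8]]
heater [695.03  42.4  -23.18] [[-0.1, -1.0], [3.9, -0.8], [-3.3, -0.4], [0.9, -0.5], [-3.3, -0.2], [-1.2, -4.3], [0.9, 0.4]]
```

View pics/t_heat.png

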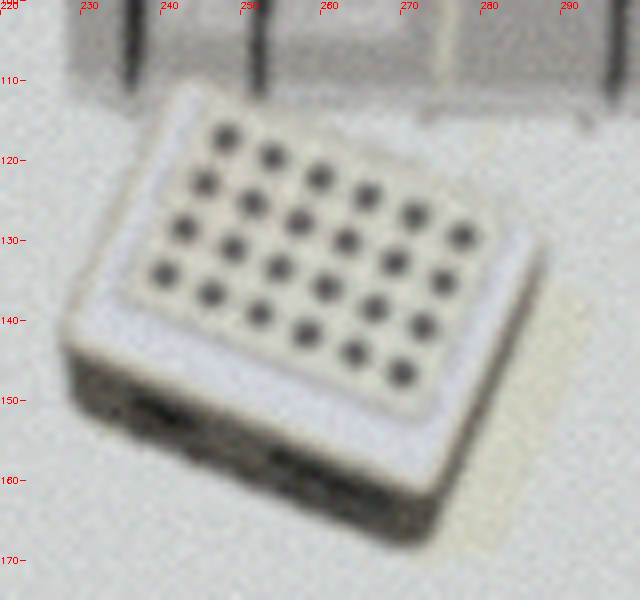

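Top view of the heater: corners near (228.5,142.5), (273,162), (241.5,111), (287,130), and the spot is seen foreshortened at (240.5,151.5). Now I refit with the half-pixel crop correction.

```bash
cat > m2.py <<'E'
from h import *
exec(open('m.py').read().replace("from h import *","").split("pi,r=")[0])
s=lambda L:[(v,l,(u[0]-.44,u[1]-.44)) for v,l,u in L]
src=open('m.py').read()
ns={}
for name,tag in(("th","pt"),("tr","pr")):
    pass
import re
exec(re.search(r"th=\[.*?\]\n",src,re.S).group());exec(re.search(r"tr=\[.*?\]\n",src,re.S).group())
he=[("side",(-65,85,130),(214,188.5)),("side",(-65,35,90),(222.8,193.8)),("top",(-65,35,90),(240.5,151.5)),
("top",(-65,85,130),(228,142)),("top",(65,85,130),(242,110)),("top",(-65,-85,130),(273.5,162)),("top",(65,-85,130),(287.5,129.5)),("side",(-65,-85,130),(239.5,162.5))]
for n,L,x0,z in(("iso",iso,[520,-250,-15],1),("th",th[:8],[518,245,-16,3],0),("th fixed",[(v,(l[0],l[1],l[2]+3),u) for v,l,u in th[:8]],[518,245,-16],1),("tray",tr,[520,250,-8],1),("heater",he,[690,40,-23],1),("heater top",[o for o in he if o[0]=="top"],[690,40,-23],1)):
    p,r=fit(s(L),x0,bool(z));print(n,p,r.tolist())
    if n=="iso":pi=p
    if n.startswith("heater"):print("spot",xf(p,(-65,35,90)))
print("spot tri",tri(np.array((222.8,193.8))-.44,np.array((240.5,151.5))-.44))
a=onz("top",(317.8,186.9),72)-pi[:2];print("r",np.hypot(*a),"theta",np.degrees(np.arctan2(a[1],a[0]))-90-pi[2])
print("nose tri mid top of front", tri(np.array((253.4,242.4))-.44,np.array((200.7,178.5))-.44))
print("tail top", tri(np.array((301.5,250))-.44,np.array((189.5,211))-.44))
# depth based cloud for heater front
d=np.load("pics/side0d.npy");c=C["side"];E=np.linalg.inv(c["extrinsics"])
def cloud(n,d,u0,u1,v0,v1):
    c=C[n];E=np.linalg.inv(c["extrinsics"]);V,U=np.mgrid[v0:v1,u0:u1];z=d[v0:v1,u0:u1].ravel().astype(float);m=z>0
    K=np.array([[c["fx"],0,c["cx"]],[0,c["fy"],c["cy"]],[0,0,1]])
    q=cv2.undistortPoints(np.c_[U.ravel(),V.ravel()].astype(float).reshape(-1,1,2),K,c["distortion"]).reshape(-1,2)
    P=np.c_[q[:,0]*z,-q[:,1]*z,-z]
    return (P@E[:3,:3].T+E[:3,3])[m]
P=cloud("side",d,219,236,185,203);m=P.mean(0);u=np.linalg.svd(P-m)[2][2];print("front plane",m,u,np.degrees(np.arctan2(u[1],u[0])),(P-m).dot(u).std())
dt=np.load("pics/top0d.npy")
for nm,b in(("heater top",(240,275,120,145)),("iso top",(352,358,188,200)),("thermo",(194,198,184,198)),("tray floor",(182,186,180,205)),("bench",(290,310,200,230)),("tmr",(270,276,235,240))):
    P=cloud("top",dt,*b);print(nm,P.mean(0).round(1),P[:,2].std().round(1))
E
python3 m2.py
```

```text
iso [ 525.27 -251.16  -15.24] [[0.2, -1.3], [0.2, -1.7], [0.7, -0.1], [-0.7, -0.4], [0.3, 0.0], [0.8, -0.4], [1.2, -0.1], [0.0, 0.7], [-0.7, -0.3]]
th [ 5.1917e+02  2.4696e+02 -1.6150e+01 -9.0000e-02] [[0.1, -0.2], [0.3, -0.1], [0.5, 0.2], [1.3, 0.5], [-0.4, -0.1], [0.7, -0.8], [0.1, -1.3], [0.2, -1.2]]
th fixed [519.13 248.53 -16.46] [[0.1, -1.0], [0.3, -0.9], [0.6, -0.4], [1.4, -0.1], [-1.1, -0.3], [0.1, -0.9], [-0.4, -1.4], [-0.2, -1.3]]
tray [521.74 252.57  -8.65] [[-0.5, -0.8], [-0.6, -1.0], [-0.4, 0.0], [-0.7, -0.5], [-0.7, -1.3], [0.1, -0.4], [1.5, -1.1], [1.5, -1.1]]
heater [696.72  42.57 -22.35] [[0.3, -0.6], [1.0, -0.1], [-0.5, -0.6], [-2.3, -0.3], [-0.2, -3.1], [0.2, 0.1], [1.8, -2.7], [3.5, -0.1]]
spot [649.91213461  99.65785981  90.        ]
heater top [692.99  41.83 -22.78] [[-0.5, 0.3], [-2.1, 0.6], [0.2, -2.1], [0.2, 1.4], [2.0, -1.3]]
spot [646.61188836  99.26753791  90.        ]
spot tri (array([651.1,  97.7,  88.2]), array([ 0.6,  0.2,  0.1, -0.8]))
r 88.24822307959587 theta 8.415793986428062
nose tri mid top of front (array([569.1, 232.5,  27.2]), array([ 0.6,  0.1,  0.1, -0.9]))
tail top (array([455.6, 265.5,  28.8]), array([ 0.6,  0.1,  0.2, -0.8]))
front plane [641.9996619   77.36647922  77.76873574] [-0.92937466  0.36905829 -0.00766268] 158.34178081377033 1.2124205934474919
heater top [702.   43.1 133.3] 11.7
iso top [ 518.3 -288.2   60.5] 7.1
thermo [521.9 247.   29.7] 5.4
tray floor [520.6 291.1   2.5] 4.0
bench [ 451.8 -110.4   -0.6] 4.1
tmr [370.5 -17.9  16.8] 5.1
```

Fits agree within about 3 mm:

| Item | Position (mm) | Other |
|---|---|---|
| Isolator axis | (525,-251) | yaw -15.2°, lever θ≈8.4° |
| Knob | (532,-189) | |
| Thermometer | (519,248) | yaw -16.3° |
| Tray | (522,252) | yaw -8.6° |
| Heater spot | (650.5,98.5,89) | looking direction -22.3° |

Heights match the text. First move is to above the knob.

Emit:
servo_tool(series=[[[0,0,-4],[0.019,-0.0359,0],0.4],[[0,0,-4],[0.019,-0.0359,0],0.4],[[0,0,-4],[0.019,-0.0359,0],0.4],[[0,0,-4],[0.019,-0.0359,0],0.4],[[0,0,-4],[0.019,-0.0359,0],0.4],[[0,0,-4],[0.019,-0.0359,0],0.4],[[0,0,-4],[0.019,-0.0359,0],0.4],[[0,0,-4],[0.019,-0.0359,0],0.4],[[0,0,-4],[0.019,-0.0359,0],0.4],[[0,0,-4],[0.019,-0.0359,0],0.4],[[0,0,-4],[0.019,-0.0359,0],0.4],[[0,0,-4],[0.019,-0.0359,0],0.4],[[0,0,-4],[0.019,-0.0359,0],0.4],[[0,0,-4],[0.019,-0.0359,0],0.4],[[0,0,-4],[0.019,-0.0359,0],0.4],[[0,0,-4],[0.019,-0.0359,0],0.4],[[0,0,-4],[0.019,-0.0359,0],0.4],[[0,0,-4],[0.019,-0.0359,0],0.4],[[0,0,-4],[0.019,-0.0359,0],0.4],[[0,0,-4],[0.019,-0.0359,0],0.4]])

```text
t: 1.77
tool_pos: [532.8, -191.5, 404.2]
tcp_rot: [-3.136, 0.173, 0.001]
wrist_force: [1.1, 0.5, 0.3]
grip_width: 33.8
```

Emit:
servo_tool(series=[[[0,0,0],[0,0.002,-0.038],0.4],[[0,0,0],[0,0,-0.038],0.4],[[0,0,0],[0,0,-0.024],0.4],[[0,0,0],[0,0,0],0.4],[[0,0,0],[0,0,0],0.4]])

```text
t: 2.18
tool_pos: [531.7, -187.2, 303.5]
tcp_rot: [-3.136, 0.167, 0.006]
wrist_force: [0.6, 0.8, 0.3]
grip_width: 33.9
```

```bash
cat > snap.py <<'E'
import sys
from h import *
tag=sys.argv[1]
for a in sys.argv[2:]:
    n,b=a.split(":");x,y,w,h,k=map(int,b.split(","))
    p,d=env.capture(n);cv2.imwrite(f"pics/{n}_{tag}_full.png",p[:,:,::-1]);crop(p[:,:,::-1].copy(),x,y,w,h,k,f"pics/{n}_{tag}.png",1.5)
s=env.sense();print(s["t"],s["tool_pos"].round(1),s["tcp_rot"].round(3),s["wrist_force"].round(1),s["grip_width"])
E
python3 snap.py k1 side:225,110,100,80,7 top:290,140,90,80,7
```

```text
2.2833 [ 533.1 -187.7  306.4] [ 3.136e+00 -1.660e-01  3.000e-03] [ 0.5 -0.4  0.9] 34.2706608403442
```

View pics/side_k1.png

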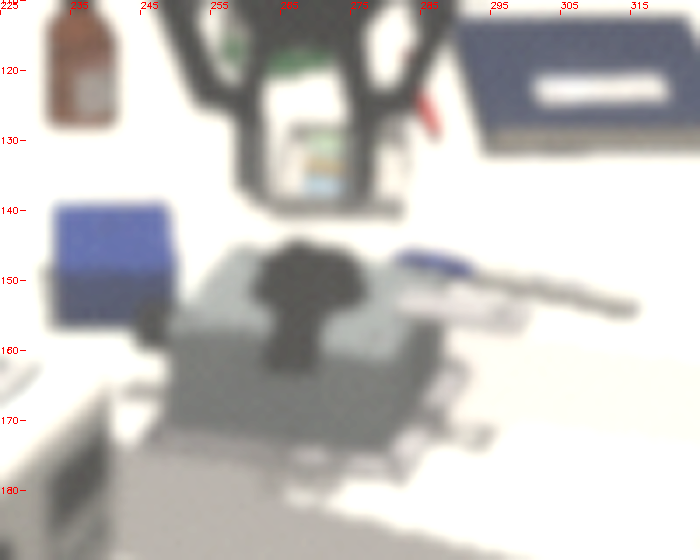

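View pics/top_k1.png

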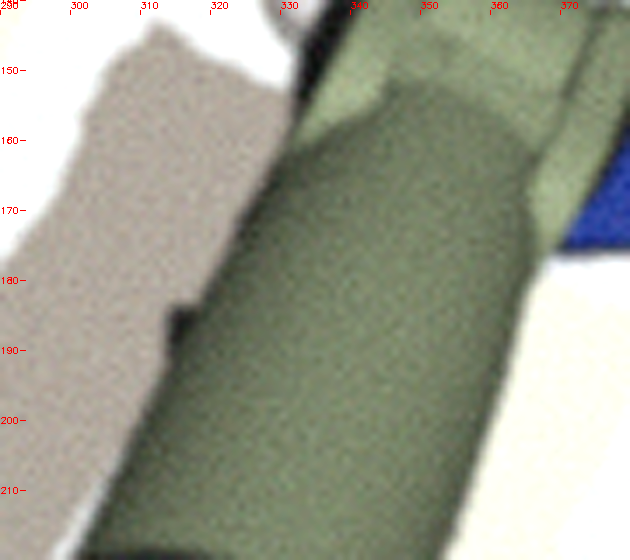

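```bash
python3 - <<'E'
from h import *
print(proj("side",[[533,-188,133],[533,-188,90],[532.3,-189.4,111],[532.3,-189.4,72],[525,-251,72]]))
crop(cv2.imread("pics/side_k1_full.png"),240,100,60,75,9,"pics/x1.png",2.0)
E
```

```text
[[267.92372318 138.15038382]
 [267.74098302 151.08925207]
 [268.05232026 144.64535235]
 [267.88601685 156.23555356]
 [270.00200057 148.80906167]]
```

View pics/x1.png

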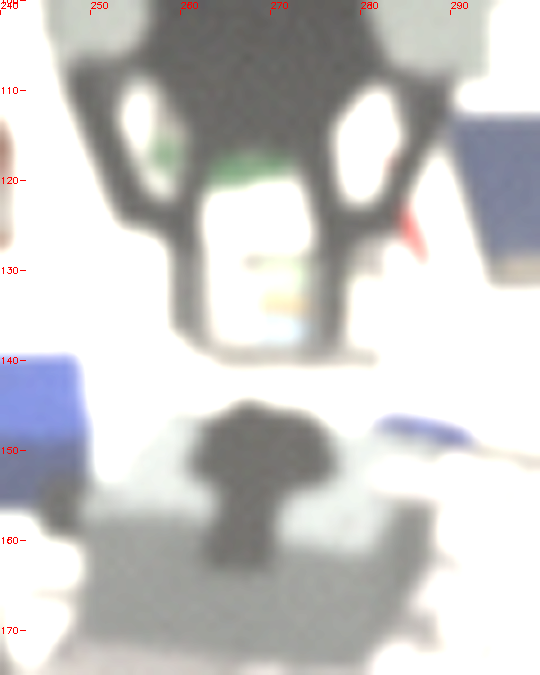

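Side picture: jaws (inner faces at u 261.5 and 273.8) are centred over the knob (u≈267). Next: descend, then swing.

```bash
python3 - <<'E'
import numpy as np
f=83.2
for d in [6.4]*12+[2]*7:
    a=np.radians(f);b=np.radians(f+d);print(d,(np.array([np.cos(b)-np.cos(a),np.sin(b)-np.sin(a)])*62).round(1));f+=d
E
```

```text
6.4 [-6.9  0.4]
6.4 [-6.9 -0.3]
6.4 [-6.8 -1.1]
6.4 [-6.7 -1.9]
6.4 [-6.4 -2.6]
6.4 [-6.1 -3.3]
6.4 [-5.7 -4. ]
6.4 [-5.2 -4.6]
6.4 [-4.7 -5.1]
6.4 [-4.1 -5.6]
6.4 [-3.4 -6. ]
6.4 [-2.7 -6.4]
2 [-0.7 -2. ]
2 [-0.6 -2.1]
2 [-0.6 -2.1]
2 [-0.5 -2.1]
2 [-0.4 -2.1]
2 [-0.3 -2.1]
2 [-0.3 -2.1]
```

Emit:
servo_tool(series=[[[0,0,0],[-0.001,-0.001,-0.027],0.4],[[0,0,0],[0,0,-0.027],0.4],[[0,0,0],[0,0,0],0.4],[[0,0,0],[0,0,0],0.4]])

```text
t: 2.62
tool_pos: [531.6, -188.4, 251.7]
tcp_rot: [-3.137, 0.166, 0.0]
wrist_force: [0.6, 0.3, 1.0]
grip_width: 34.4
```

Emit:
servo_tool(series=[[[0,0,6.4],[-0.0069,0.0004,0],0.4],[[0,0,6.4],[-0.0069,-0.0003,0],0.4],[[0,0,6.4],[-0.0068,-0.0011,0],0.4],[[0,0,6.4],[-0.0067,-0.0019,0],0.4],[[0,0,6.4],[-0.0064,-0.0026,0],0.4],[[0,0,6.4],[-0.0061,-0.0033,0],0.4],[[0,0,6.4],[-0.0057,-0.004,0],0.4],[[0,0,6.4],[-0.0052,-0.0046,0],0.4],[[0,0,6.4],[-0.0047,-0.0051,0],0.4],[[0,0,6.4],[-0.0041,-0.0056,0],0.4],[[0,0,6.4],[-0.0034,-0.006,0],0.4],[[0,0,6.4],[-0.0027,-0.0064,0],0.4],[[0,0,2],[-0.0007,-0.002,0],0.4],[[0,0,2],[-0.0006,-0.0021,0],0.4],[[0,0,2],[-0.0006,-0.0021,0],0.4]])

```text
t: 3.87
tool_pos: [464.7, -235.3, 253.6]
tcp_rot: [2.459, 1.951, 0.004]
wrist_force: [-1.0, 3.3, 1.4]
grip_width: 34.8
```

Emit:
servo_tool(series=[[[0,0,2],[-0.0005,-0.0021,0],0.4],[[0,0,2],[-0.0004,-0.0021,0],0.4],[[0,0,2],[-0.0003,-0.0021,0],0.4],[[0,0,0],[-0.0003,-0.0015,0],0.4],[[0,0,0],[0,0,0],0.4]])

```text
t: 4.28
tool_pos: [463.1, -243.3, 252.8]
tcp_rot: [2.357, 2.073, 0.002]
wrist_force: [-0.1, 1.9, 0.2]
grip_width: 34.3
```

Emit:
servo_tool(series=[[[0,0,0],[-0.0003,-0.0015,0],0.4],[[0,0,0],[-0.0003,-0.0015,0],0.4],[[0,0,0],[0,0,0],0.4]])

```text
t: 4.53
tool_pos: [462.2, -246.4, 251.3]
tcp_rot: [2.358, 2.074, 0.001]
wrist_force: [1.0, 1.9, 0.9]
grip_width: 34.1
```

Emit:
servo_tool(series=[[[0,0,0],[0,-0.0015,0],0.4],[[0,0,0],[0,-0.0015,0],0.4],[[0,0,0],[0,0,0],0.4]])

```text
t: 4.78
tool_pos: [462.1, -247.7, 251.0]
tcp_rot: [-2.355, -2.075, -0.008]
wrist_force: [1.4, 9.0, 6.9]
grip_width: 34.4
```

Emit:
servo_tool(series=[[[0,0,0],[0,-0.001,0],0.4],[[0,0,0],[0,-0.001,0],0.4],[[0,0,0],[0,0,0],0.4]])

```text
t: 5.03
tool_pos: [462.0, -248.4, 250.8]
tcp_rot: [-2.352, -2.075, -0.012]
wrist_force: [1.2, 14.4, 9.6]
grip_width: 34.3
```

Force is rising with no more motion, so the lever is at the stop. I back off, rise, and look.

Emit:
servo_tool(series=[[[0,0,0],[0,0.006,0],0.4],[[0,0,0],[0,0.006,0],0.4],[[0,0,0],[0,0,0.03],0.4],[[0,0,0],[0,0,0.04],0.4],[[0,0,0],[0,0.005,0.04],0.6],[[0,0,-1],[0.005,0.04,0.01],0.8],[[0,0,-1],[0.005,0.04,0],0.8],[[0,0,-1],[0.005,0.04,0],0.8],[[0,0,-1],[0.005,0.04,0],0.8],[[0,0,-1],[0.005,0.04,0],0.8],[[0,0,-1],[0.005,0.04,0],0.8],[[0,0,-1],[0.005,0.04,0],0.8],[[0,0,-1],[0.005,0.04,0],0.8],[[0,0,-1],[0.005,0.04,0],0.8]])

```text
t: 6.2
tool_pos: [506.9, 127.7, 370.7]
tcp_rot: [2.514, 1.881, 0.0]
wrist_force: [0.9, -0.0, -0.4]
grip_width: 68.3
```

```bash
python3 snap.py k2 top:300,160,80,70,9 side:225,120,100,70,7
```

```text
6.3 [507.1 130.6 370.7] [2.507 1.893 0.003] [ 0.5 -0.6 -0.9] 68.61763599445696
```

View pics/top_k2.png

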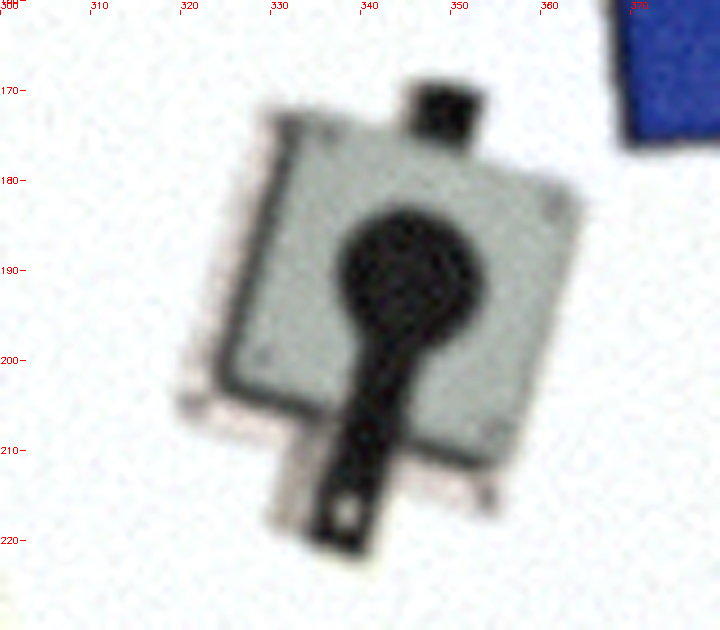

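View pics/side_k2.png

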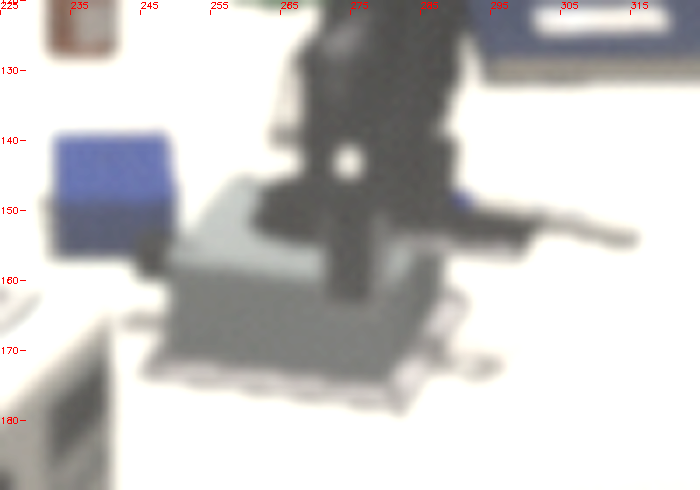

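The lever now lies over the hasp: its hole is at (337.6,216.5), where the hasp hole was seen at (337,217). On to the thermometer.

Emit:
servo_tool(series=[[[0,0,0],[0.004,0.039,0],0.6],[[0,0,0],[0.004,0.039,0],0.6],[[0,0,0],[0.0045,0.039,-0.01],0.6],[[0,0,0],[0,0,-0.035],0.6],[[0,0,0],[0,0,-0.035],0.6],[[0,0,0],[0,0,-0.03],0.6],[[0,0,0],[0,0,0],0.6],[[0,0,0],[0,0,0],0.6]])

```text
t: 6.97
tool_pos: [518.8, 242.0, 259.5]
tcp_rot: [-2.514, -1.883, 0.006]
wrist_force: [0.2, -0.7, 0.3]
grip_width: 51.6
```

```bash
python3 snap.py g1 side:215,190,110,90,7 top:165,150,70,80,7; python3 -c "
from h import *
print(proj('side',[[519.5,247.5,90],[519.5,247.5,31]]))"
```

```text
7.0667 [520.4 242.6 262.5] [2.514 1.882 0.003] [-0.  -0.2  0.4] 51.13560731833853
[[274.78705337 223.07220284]
 [274.2954194  244.40232977]]
```

View pics/side_g1.png

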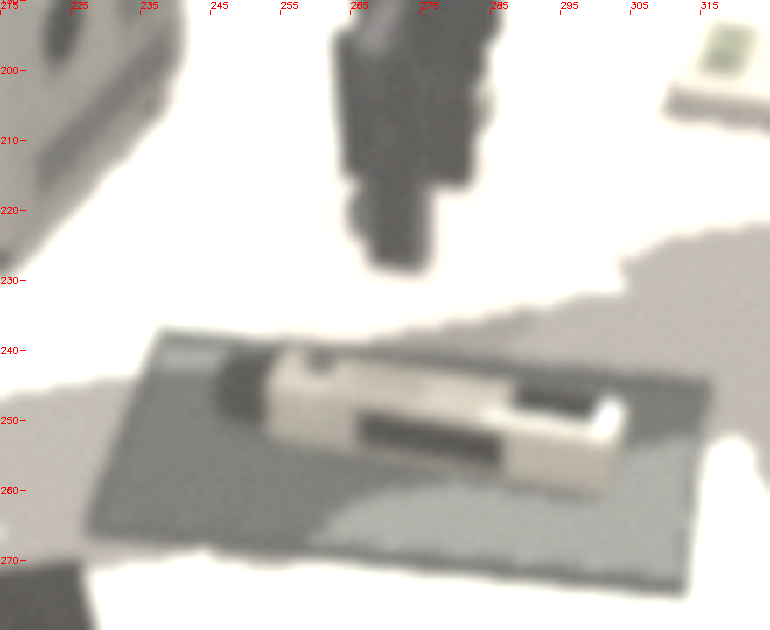

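Fingers (u≈272) are above the dark grip area (u 265–286), as planned. Tool y is 5 mm short; I correct that and go down.

Emit:
servo_tool(series=[[[0,0,0],[-0.001,0.005,-0.025],0.6],[[0,0,0],[0,0,-0.03],0.6],[[0,0,0],[0,0,-0.02],0.6],[[0,0,0],[0,0,-0.004],0.6],[[0,0,0],[0,0,0],0.6],[[0,0,0],[0,0,0],0.6]])

```text
t: 7.57
tool_pos: [519.6, 248.1, 183.8]
tcp_rot: [2.513, 1.883, 0.004]
wrist_force: [0.5, 0.0, 0.0]
grip_width: 51.0
```

Emit:
servo_tool(series=[[[0,0,0],[0,0,-0.003],0.6],[[0,0,0],[0,0,0],0.4],[[0,0,0],[0,0,0],0.2],[[0,0,0],[0,0,0],0.0],[[0,0,0],[0,0,0],0.0],[[0,0,0],[0,0,0],0.0],[[0,0,0],[0,0,0],0.0],[[0,0,0],[0,0,0],0.0]])

```text
t: 8.23
tool_pos: [518.9, 248.2, 179.9]
tcp_rot: [2.513, 1.884, 0.003]
wrist_force: [-1.2, -0.7, 6.0]
grip_width: 22.6
```

Emit:
servo_tool(series=[[[0,0,0],[0,0,0.01],0],[[0,0,0],[0,0,0.02],0],[[0,0,0],[0,0,0.022],0],[[0,0,0],[0,0,0.021],0],[[0,0,-1],[0.0014,-0.0165,0],0],[[0,0,-1],[0.0014,-0.0165,0],0],[[0,0,-1],[0.0014,-0.0165,0],0],[[0,0,-1],[0.0014,-0.0165,0],0],[[0,0,-1],[0.0014,-0.0165,0],0],[[0,0,-1],[0.0014,-0.0165,0],0],[[0,0,0],[0,0,0],0],[[0,0,0],[0,0,0],0],[[0,0,0],[0,0,0],0]])

```text
t: 9.32
tool_pos: [526.6, 149.3, 252.0]
tcp_rot: [-2.608, -1.75, -0.0]
wrist_force: [-0.1, -0.1, -0.5]
grip_width: 22.9
```

```bash
python3 snap.py m1 side:160,150,130,90,6 top:180,100,110,95,7
```

```text
9.4167 [526.6 149.7 251.8] [-2.608 -1.752 -0.   ] [ 0.1  0.6 -0.9] 23.136560839976283
```

View pics/side_m1.png

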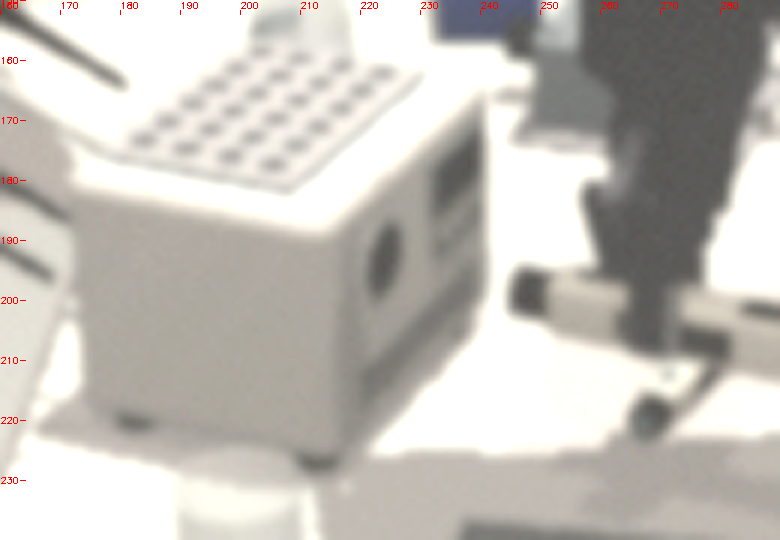

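View pics/top_m1.png

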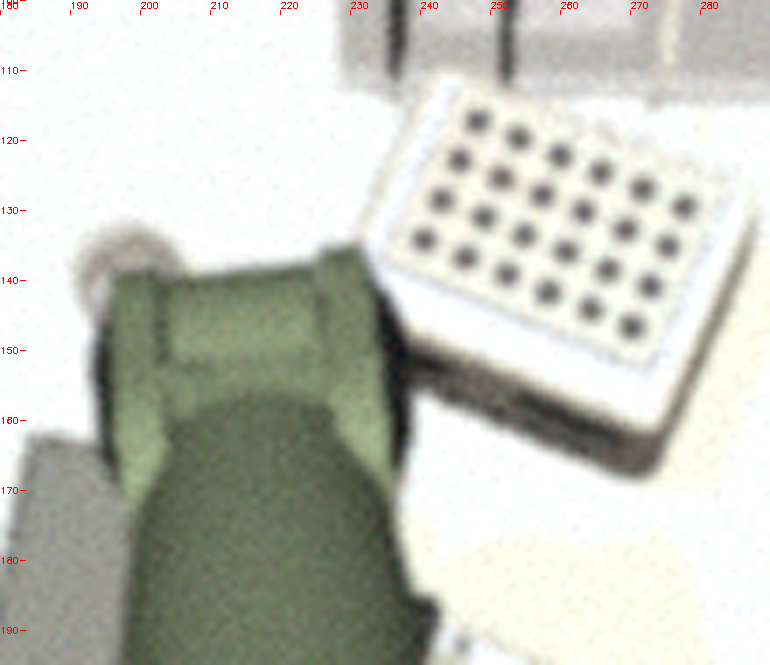

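```bash
cat > ov.py <<'E'
import sys
from h import *
# args: img, tool x y z yaw, dx, dz
x,y,yaw,z0=map(float,sys.argv[2:6])
im=cv2.imread(sys.argv[1]);k=8;x0,y0,w,h=210,170,98,60
c=cv2.resize(im[y0:y0+h,x0:x0+w],None,fx=k,fy=k,interpolation=cv2.INTER_CUBIC);c=cv2.convertScaleAbs(c,alpha=1.4)
f=lambda P:np.int32(np.round((proj("side",P)-[x0,y0]+.5)*k-.5))
p=(x,y,yaw)
def poly(L,cl=True,col=(0,0,255)): cv2.polylines(c,[f([xf(p,l) for l in L])],cl,col,1)
poly([(53,12,z0+28),(-67,12,z0+28),(-67,-12,z0+28),(53,-12,z0+28)])
poly([(53,12,z0),(-67,12,z0)],False);poly([(53,12,z0),(53,12,z0+28)],False)
for X in(53,73): poly([(X,11.5*np.cos(a),z0+14+11.5*np.sin(a)) for a in np.linspace(0,6.28,24)],True,(0,200,0))
s=np.array([float(v) for v in sys.argv[6:9]]);hy=np.radians(-22.3)
cv2.polylines(c,[f([s+[-16*np.cos(a)*np.sin(hy),16*np.cos(a)*np.cos(hy),16*np.sin(a)] for a in np.linspace(0,6.28,30)])],True,(255,0,0),1)
cv2.imwrite("pics/"+sys.argv[9],c)
E
python3 ov.py pics/side_m1_full.png 526.6 149.6 -22.2 74.8 650.5 98.5 89 ov1.png
```

```text
(no output)
```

View pics/ov1.png

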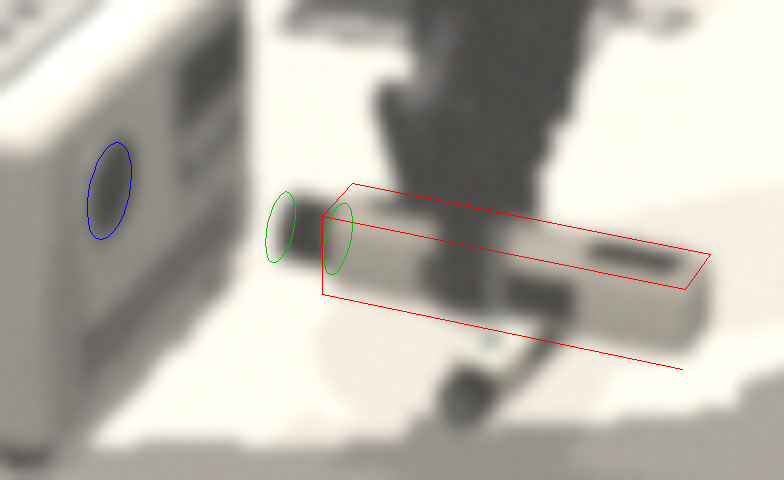

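View crop.

```bash
python3 - <<'E'
from h import *
crop(cv2.imread("pics/side_m1_full.png"),238,185,64,35,12,"pics/x2.png",1.4)
E
```

```text
(no output)
```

View pics/x2.png

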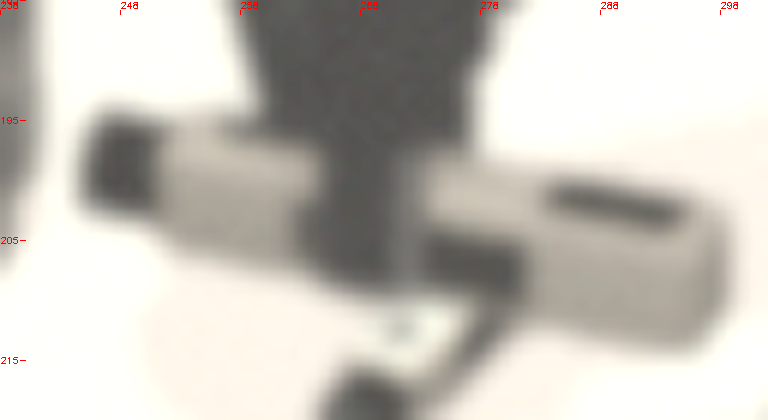

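Overlay: the thermometer lies as predicted, within about 2 px. From tool coordinates the lens is about 61–64 mm from the spot, laterally within 1 mm, and about 1 mm low. I make a small correction, then hold.

Emit:
servo_tool(series=[[[0,0,0],[0.002,-0.001,0.001],0],[[0,0,0],[0,0,0],0],[[0,0,0],[0,0,0],0],[[0,0,0],[0,0,0],0],[[0,0,0],[0,0,0],0],[[0,0,0],[0,0,0],0],[[0,0,0],[0,0,0],0],[[0,0,0],[0,0,0],0],[[0,0,0],[0,0,0],0],[[0,0,0],[0,0,0],0],[[0,0,0],[0,0,0],0],[[0,0,0],[0,0,0],0],[[0,0,0],[0,0,0],0],[[0,0,0],[0,0,0],0],[[0,0,0],[0,0,0],0],[[0,0,0],[0,0,0],0],[[0,0,0],[0,0,0],0],[[0,0,0],[0,0,0],0],[[0,0,0],[0,0,0],0],[[0,0,0],[0,0,0],0]])

```text
t: 11.08
tool_pos: [528.7, 148.0, 252.7]
tcp_rot: [-2.609, -1.75, 0.0]
wrist_force: [-0.1, -0.9, -2.0]
grip_width: 23.2
```

```bash
python3 snap.py m2 side:205,170,100,55,8; python3 - <<'E'
from h import *
for i in range(1):
    P=[];D=[]
    for _ in range(6): p,d=env.capture("side");P.append(p.astype(float));D.append(d)
    P=np.mean(P,0).astype(np.uint8);D=np.array(D);m=(D>0).sum(0);D=np.where(m>2,D.sum(0)/np.maximum(m,1),0)
    np.save("pics/m2d.npy",D);cv2.imwrite("pics/m2avg.png",P[:,:,::-1]);crop(P[:,:,::-1].copy(),212,180,90,42,8,"pics/m2a.png",1.4)
s=env.sense();print(s["t"],s["tool_pos"],s["tcp_rot"])
exec(open('m2.py').read()[open('m2.py').read().index("def cloud"):].split("P=cloud")[0])
P=cloud("side",D,219,236,186,202);m=P.mean(0);u=np.linalg.svd(P-m)[2][2];print("front",m,u,np.degrees(np.arctan2(-u[1],-u[0])))
for b in((254,263,200,203),(282,296,208,212),(247,250,196,200)):
    P=cloud("side",D,*b);print(P.mean(0),P.std(0))
E
```

```text
11.1333 [528.7 148.  252.7] [2.609 1.75  0.   ] [-1.2 -1.1 -0.6] 22.981050466265813
11.4333 [528.70772968 147.97592371 252.69098468] [ 2.60887404e+00  1.75022596e+00 -4.77369060e-06]
front [642.0227379   77.43468671  77.75679516] [-0.92821046  0.37196055 -0.00840766] -21.837392210086122
[559.62367    149.11943534  94.76934959] [6.46992145 2.72373691 2.83662205]
[484.61609276 179.64223893  88.33726062] [9.64698683 3.7702615  3.93274654]
[584.98240013 135.18555298  97.02948508] [2.06237585 2.61048245 1.92504536]
```

View pics/m2a.png

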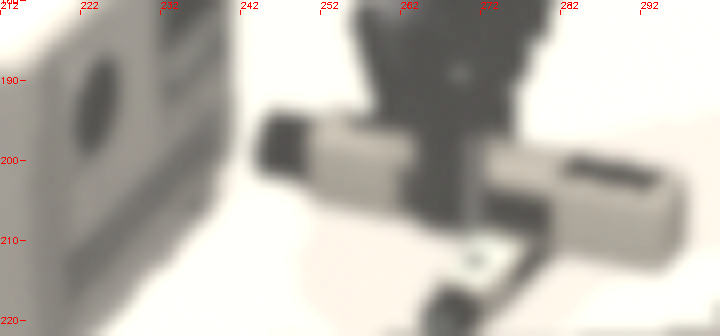

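```bash
python3 - <<'E'
from h import *
A=cv2.cvtColor(cv2.imread("pics/m2avg.png"),cv2.COLOR_BGR2GRAY).astype(float)
B=cv2.cvtColor(cv2.imread("pics/side0.png"),cv2.COLOR_BGR2GRAY).astype(float)
B=cv2.GaussianBlur(B,(3,1),0)
print("now");
for u in(246,248,256,260,284,288,292,294):print(u,A[190:218,u].astype(int).tolist())
print("tray")
for u in(248,250,256,260,288,292,296,298):print(u,B[234:264,u].astype(int).tolist())
def ray_plane(n,uv,pt,nrm):
    def f(p): return np.r_[proj(n,p)[0]-uv,(p-pt)@nrm]
    return least_squares(f,pt.astype(float)).x
h=np.radians(-22.3);xd=np.array([np.cos(h),np.sin(h),0])
for uv in((222.4,193.4),(223.5,193)):print("spot",ray_plane("side",uv,np.array([642.,77.4,77.8]),xd))
# spot centroid
S=A[182:206,214:236];print(S.astype(int)[::3,::2])
E
```

```text
now
246 [181, 179, 168, 141, 100, 67, 57, 54, 53, 52, 58, 85, 128, 163, 178, 181, 181, 181, 181, 181, 181, 181, 181, 181, 181, 181, 181, 181]
248 [181, 180, 171, 146, 101, 65, 54, 53, 53, 53, 55, 72, 108, 144, 167, 177, 180, 181, 181, 180, 180, 177, 177, 178, 178, 178, 179, 180]
256 [168, 171, 167, 147, 117, 102, 114, 128, 127, 119, 114, 112, 110, 109, 109, 116, 137, 158, 167, 170, 170, 170, 170, 170, 170, 170, 170, 170]
260 [53, 54, 55, 55, 57, 68, 91, 114, 121, 119, 113, 107, 105, 104, 103, 104, 116, 139, 160, 168, 170, 170, 170, 170, 170, 170, 170, 170]
284 [182, 182, 182, 182, 182, 182, 179, 170, 147, 110, 77, 76, 102, 120, 122, 117, 115, 113, 113, 112, 112, 122, 142, 162, 169, 171, 171, 172]
288 [182, 182, 182, 182, 181, 180, 176, 171, 162, 138, 97, 69, 78, 104, 120, 121, 117, 115, 114, 113, 112, 115, 127, 148, 165, 175, 179, 182]
292 [182, 182, 182, 182, 179, 177, 172, 171, 169, 159, 132, 93, 73, 91, 114, 123, 121, 117, 115, 113, 113, 112, 116, 133, 158, 175, 182, 182]
294 [182, 182, 182, 181, 177, 173, 171, 171, 170, 165, 146, 119, 107, 118, 125, 125, 119, 113, 111, 109, 109, 
[... 977 characters left out ...]
89, 79, 65, 65, 89, 124, 140, 132, 116, 109, 108, 107, 106, 103, 96, 89, 92, 100, 104]
298 [173, 173, 173, 172, 172, 172, 169, 154, 126, 96, 90, 93, 86, 72, 70, 90, 123, 141, 137, 121, 111, 108, 107, 106, 104, 99, 93, 94, 100, 104]
spot [652.21799498 102.31404611  90.9355924 ]
spot [649.85030366  96.54101815  89.13235415]
[[185 182 174 155 127 107 103 103  97  71  55]
 [176 162 134 111 100  99 101 103  97  75  77]
 [140 117  96 102  95  66  77 100  99  88  87]
 [106 100  91  95  71  54  70 100  99  83  79]
 [105 100  90  88  59  54  79 100 100  92  92]
 [105  95  89  87  62  65  93 102 101  94  85]
 [105  94  89  90  86  94 100 100  95  82  74]
 [103  92  89  91  98  98  98  89  76  74  81]]
```

```bash
python3 - <<'E'
from h import *
def ray_plane(n,uv,pt,nrm):
    return least_squares(lambda p:np.r_[proj(n,p)[0]-uv,(p-pt)@nrm],pt.astype(float)).x
def near(tool,yaw,uv):
    a=np.radians(yaw);n=np.array([-np.sin(a),np.cos(a),0]);x=np.array([np.cos(a),np.sin(a),0]);t=np.array([*tool,50.])
    p=ray_plane("side",uv,t+12*n,n);return ((p-t)@x).round(1),p[2].round(1)
print("now bottom")
for uv in((256,206.2),(260,206.9),(284,211.9),(288,212.8),(292,213.5)):print(near((528.7,148),-22.2,uv))
print("tray bottom")
for uv in((256,253.2),(260,254),(288,259),(292,259.5),(296,260.2)):print(near((518.9,248.2),-16.3,uv))
print("now neartop")
for uv in((256,198.6),(260,199.6),(284,204.7),(288,205.7),(292,206.3)):print(near((528.7,148),-22.2,uv))
print("tray neartop")
for uv in((256,245.5),(260,246.2),(288,251.6),(292,252),(296,252.6)):print(near((518.9,248.2),-16.3,uv))
E
```

```text
now bottom
(np.float64(33.9), np.float64(78.3))
(np.float64(23.0), np.float64(78.7))
(np.float64(-41.1), np.float64(78.7))
(np.float64(-51.6), np.float64(78.5))
(np.float64(-62.0), np.float64(78.8))
tray bottom
(np.float64(42.4), np.float64(5.6))
(np.float64(32.3), np.float64(5.3))
(np.float64(-36.7), np.float64(5.1))
(np.float64(-46.4), np.float64(5.7))
(np.float64(-56.0), np.float64(5.7))
now neartop
(np.float64(33.9), np.float64(100.0))
(np.float64(23.1), np.float64(99.5))
(np.float64(-40.5), np.float64(98.8))
(np.float64(-50.9), np.float64(98.2))
(np.float64(-61.3), np.float64(98.8))
tray neartop
(np.float64(42.4), np.float64(27.6))
(np.float64(32.5), np.float64(27.6))
(np.float64(-36.0), np.float64(26.0))
(np.float64(-45.6), np.float64(26.8))
(np.float64(-55.2), np.float64(27.0))
```

Relative to the tray picture the underside rose by 73 mm with no pitch, so the lens axis is at z≈90. Yaw is -22.2° and the lateral error is under 1 mm. I complete the hold.

Emit:
servo_tool(series=[[[0,0,0],[0,0,0],0],[[0,0,0],[0,0,0],0],[[0,0,0],[0,0,0],0],[[0,0,0],[0,0,0],0],[[0,0,0],[0,0,0],0],[[0,0,0],[0,0,0],0],[[0,0,0],[0,0,0],0],[[0,0,0],[0,0,0],0],[[0,0,0],[0,0,0],0],[[0,0,0],[0,0,0],0],[[0,0,0],[0,0,0],0],[[0,0,0],[0,0,0],0],[[0,0,0],[0,0,0],0],[[0,0,0],[0,0,0],0],[[0,0,0],[0,0,0],0],[[0,0,0],[0,0,0],0],[[0,0,0],[0,0,0],0],[[0,0,0],[0,0,0],0]])

```text
t: 12.93
tool_pos: [528.7, 148.0, 252.7]
tcp_rot: [2.609, 1.75, -0.0]
wrist_force: [0.3, 0.4, -1.0]
grip_width: 22.8
```

Emit:
servo_tool(series=[[[0,0,1],[-0.0016,0.0167,0],0],[[0,0,1],[-0.0016,0.0167,0],0],[[0,0,1],[-0.0016,0.0167,0],0],[[0,0,1],[-0.0016,0.0167,0],0],[[0,0,1],[-0.0016,0.0167,0],0],[[0,0,1],[-0.0016,0.0167,0],0],[[0,0,0],[0,0,-0.02],0],[[0,0,0],[0,0,-0.02],0],[[0,0,0],[0,0,-0.015],0],[[0,0,0],[0,0,-0.008],0],[[0,0,0],[0,0,0],0],[[0,0,0],[0,0,0],0]])

```text
t: 13.93
tool_pos: [519.1, 248.1, 189.7]
tcp_rot: [-2.514, -1.884, 0.001]
wrist_force: [-0.2, -0.9, -1.3]
grip_width: 22.5
```

Emit:
servo_tool(series=[[[0,0,0],[0,0,-0.003],0],[[0,0,0],[0,0,-0.003],0],[[0,0,0],[0,0,-0.002],0],[[0,0,0],[0,0,-0.001],0],[[0,0,0],[0,0,0],0],[[0,0,0],[0,0,0],0]])

```text
t: 14.43
tool_pos: [519.2, 248.2, 180.8]
tcp_rot: [2.514, 1.884, 0.0]
wrist_force: [0.0, 0.4, -1.2]
grip_width: 22.7
```

Emit:
servo_tool(series=[[[0,0,0],[0,0,-0.0005],0],[[0,0,0],[0,0,-0.0005],0],[[0,0,0],[0,0,0],0],[[0,0,0],[0,0,0],0]])

```text
t: 14.77
tool_pos: [519.2, 248.2, 179.9]
tcp_rot: [2.514, 1.884, 0.001]
wrist_force: [0.1, -0.3, 1.6]
grip_width: 23.0
```

Emit:
servo_tool(series=[[[0,0,0],[0,0,-0.0003],0],[[0,0,0],[0,0,0],0],[[0,0,0],[0,0,0],0.3],[[0,0,0],[0,0,0],0.35],[[0,0,0],[0,0,0],0.45],[[0,0,0],[0,0,0],0.6],[[0,0,0],[0,0,0],0.6],[[0,0,0],[0,0,0],0.6],[[0,0,0],[0,0,0.01],0.6],[[0,0,0],[0,0,0.02],0.6],[[0,0,0],[0,0,0.04],0.6],[[0,0,0],[0,0,0.04],0.6],[[0,0,0],[0,0,0.04],0.6],[[0,0,0],[-0.02,0,0.03],0.6],[[0,0,0],[-0.04,0,0],0.6],[[0,0,0],[-0.04,0,0],0.6],[[0,0,0],[-0.04,0,0],0.6],[[0,0,0],[0,0,0],0.6],[[0,0,0],[0,0,0],0.6]])

```text
t: 16.35
tool_pos: [376.9, 248.0, 360.2]
tcp_rot: [2.512, 1.887, -0.0]
wrist_force: [1.4, 0.4, 0.7]
grip_width: 51.0
```

```bash
python3 snap.py e1 side:215,225,110,55,7 top:165,150,65,80,7
```

```text
16.45 [379.7 248.5 360.4] [2.513 1.884 0.004] [0.5 1.2 1. ] 51.51216165790589
```

View pics/side_e1.png

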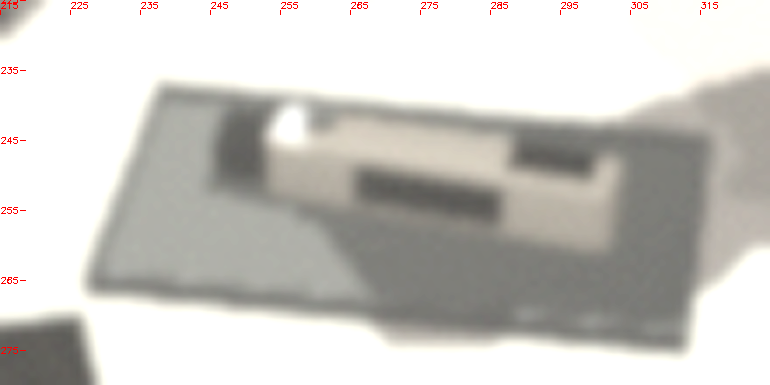

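View pics/top_e1_full.png

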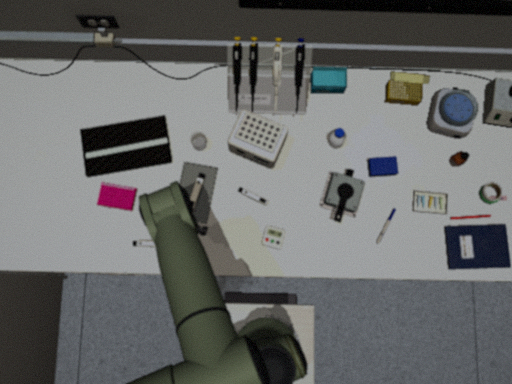

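View pics/side_e1_full.png

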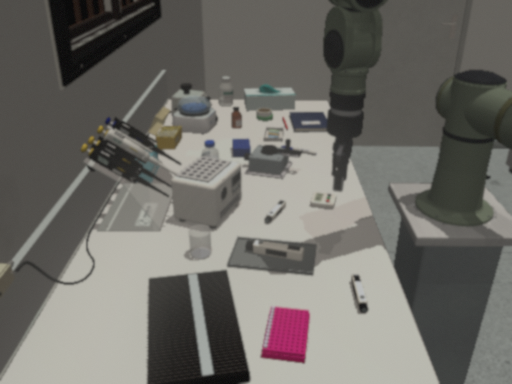

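The thermometer lies flat in the tray at its original place (side view, nose at (248,246), tail at (300,253)). The lever is over the hasp, the other things are unmoved, and the gripper is clear. I hand the job in.

```bash
python3 -c "
from bench import env
print(env.sign_off()); print(env.sense()['t'])"
```

```text
the job is handed in; nothing more can be done
None
the job is handed in; nothing more can be done
```

The job is done and handed in at about 16.5 s of the 61 s allowed; no verdict was reported.

- **Isolator:** I pushed the lever until it met its hard stop, with about 14 N sideways. Afterwards the top picture showed its padlock hole within about 1 px of where the hasp hole had been.
- **Thermometer reading:** I held the largest thermometer still in front of the heater's spot for over 3 s. The lens was about 60–64 mm from the spot at z≈90 mm, and within about 1 mm of the middle sideways. It was level, and square to the front within about 0.5°.
- **Thermometer back in the tray:** I lowered it until it just touched, then opened the gripper. The last pictures show it lying flat in the tray where it started, the other things where they were, and the gripper well clear.
- **Checks that disagreed:** The side picture put the lens 2–4 mm farther back than the tool position did, so I moved it about 2 mm forward. The top camera's view of the lens was blocked, so the distance to the spot rests on the tool position and the side camera. Estimates of the spot's position differed by up to 4 mm along the looking direction.

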